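# Tap a bayonet spigot and its locking pins down in order

## Task

Set the bayonet fitting with light fingertip taps, in this order: tap the steel spigot in the middle of the cast-iron socket down, then the yellow locking pin, then the blue locking pin, each so that it sinks by about 8 to 10 mm and stays there, without ramming it hard. Then press the green button on the grey tally box to log the fitting as checked, and let go of it. Grasp and lift nothing, never pull the spigot or pins up, and leave the zinc coupler, the putlog end and the white tube protector where they are.

Things in the scene. Friction and masses are not known exactly. Their poses are not given: they have to be found in the camera images.
- socket: dark grey cast-iron bayonet socket fitting, bolted down: flange 100 x 200 x 12 mm, with a round socket 82 mm across in the middle, its rim 60 mm above the cart top. Origin at the centre of the flange's underside on the cart top; x across the flange, y along its length, z up. The two pin bosses stand at y = +70 and -70 mm.
- spigot (a joint): steel spigot (40 mm round bar with a cross pin) in the socket: its position in m. 0 = standing as built, grows downwards as it sinks, solid stop at 0.014. It starts between 0 and 0.003. It slides stiffly with about 6 N of friction (less 1.5 N of its own weight), has no spring and stays where it is left. It counts as tapped down from 0.006. Negative means drawn upward, which is wrong.
- spigot_top (a point): centre of the flat round top face (36 mm across) of the steel spigot, about 92 mm above the cart top before it is tapped; this point sinks with the spigot. z up.
- yellow_boss: fixed round cast-iron boss, 32 mm across and 38 mm high, standing on the flange 70 mm from the spigot's axis and guiding the yellow pin; origin at the centre of its underside, 12 mm above the cart top. Which end of the flange the yellow boss is on varies.
- yellow_pin (a joint): yellow locking pin: its position in m. 0 = standing as built, grows downwards as the pin sinks, solid stop at 0.014. It starts between 0 and 0.003. It slides stiffly with about 4 N of friction, has no spring and stays where it is left. It counts as tapped down from 0.006. Negative means drawn upward, which is wrong.
- yellow_pin_top (a point): centre of the top face of the yellow plastic cap (disc 26 mm across, 9 mm thick) on the yellow locking pin, about 74 mm above the cart top before it is tapped; this point sinks with the pin. z up.
- blue_boss: fixed round cast-iron boss, 32 mm across and 38 mm high, standing on the flange 70 mm from the spigot's axis and guiding the blue pin; origin at the centre of its underside, 12 mm above the cart top. Which end of the flange the blue boss is on varies.
- blue_pin (a joint): blue locking pin: its position in m. 0 = standing as built, grows downwards as the pin sinks, solid stop at 0.014. It starts between 0 and 0.003. It slides stiffly with about 4 N of friction, has no spring and stays where it is left. It counts as tapped down from 0.006. Negative means drawn upward, which is wrong.
- blue_pin_top (a point): centre of the top face of the blue plastic cap (disc 26 mm across, 9 mm thick) on the blue locking pin, about 74 mm above the cart top before it is tapped; this point sinks with the pin. z up.
- tally: grey plastic tally box 90 x 80 mm, 45 mm high, fixed to the cart, with a green push button on top; origin at the centre of its underside, z up. It stands left or right of the fitting, changing places with the zinc coupler. None of the spigot, the pins and the box may be pushed with more than 30 N.
- green_button (a joint): green push button: 0 = out, 0.006 m = fully pressed, which takes about 5 N; it springs back. It counts as pressed from 0.003.
- green_button_top (a point): centre of the top face of the green button (32 mm across); pressed straight down. z up.
- coupler: loose new zinc gravity coupler, an arch 90 x 52 mm, 63 mm high, origin at the centre of its underside; leave it alone.
- putlog: loose rust-streaked putlog end, tube 48 mm across with a flat blade, 190 mm long along its y, lying; origin at mid-length on its underside; leave it alone.
- protector: loose white plastic tube protector, a closed cap 62 mm across and 56 mm high, origin at the centre of its underside; leave it alone.
There are look-alikes about, which are no part of the job. There is more than one size of the socket; the job needs the largest. What is shaped like the tally but brown is not meant.

How it is judged:
On the way, in this order (a step that is already met when the one before it is completed fails the run):
1. the spigot is tapped down (value of joint spigot above 0.006 m), for 0.1 s.
2. the yellow pin is tapped down (value of joint yellow_pin above 0.006 m), for 0.1 s.
3. the blue pin is tapped down (value of joint blue_pin above 0.006 m), for 0.1 s.
4. the green button is pressed by the fingers (value of joint green_button above 0.003 m and contact force between the fingers and tally above 0.5 N), for 0.05 s.
At the end, for the whole second after the job is handed in: Spigot, yellow pin and blue pin all at 6 mm or more, the green button out again (under 1.5 mm), coupler, putlog end and tube protector at rest within 25 mm of where they began (value of joint each of spigot, yellow_pin, blue_pin above 0.006 m and value of joint green_button below 0.0015 m and distance of each of coupler, putlog, protector from where it was at the start of the episode below 0.025 m and linear speed of each of coupler, putlog, protector below 0.02 m/s); the robot touches nothing.
It fails at once if a spot was tapped out of order ((value of joint yellow_pin above 0.0045 m and value of joint spigot below 0.0055 m) or (value of joint blue_pin above 0.0045 m and value of joint yellow_pin below 0.0055 m) or (value of joint green_button above 0.003 m and value of joint blue_pin below 0.0055 m)).
It fails at once if the spigot or a pin was drawn upward (value of joint any of spigot, yellow_pin, blue_pin below -0.004 m).
It fails at once if the fitting or the tally box was pushed too hard (over 30 N) (contact force between any of the fingers, the arm and socket above 30 N or contact force between any of the fingers, the arm and yellow_boss above 30 N or contact force between any of the fingers, the arm and blue_boss above 30 N or contact force between any of the fingers, the arm and tally above 30 N).
It fails at once if the coupler, putlog end or tube protector was moved or lifted (distance of any of coupler, putlog, protector from where it was at the start of the episode above 0.025 m).
It also fails if it takes over 54 s, if anything falls off the work surface, if the arm or the gripper's body presses on something with over 40 N, if the wrist force passes 120 N, or if a joint passes its speed limit or range.

## Robot

A 6-joint arm with a two-finger parallel gripper is mounted at the origin on the work surface. World frame = base frame: x ahead of the robot, y to its left, z up, the work surface at z = 0. Lengths are in m, angles in rad, forces in N, time in s.
With the tool pointing down it reaches from about 0.375 to 0.75 m from the base axis. Payload 9 kg.
Tool frame: the origin (TCP) lies between the finger pads; the fingertips stand 25 mm ahead of it and the grasp point (between the pads) lies 6 mm ahead of it (ctrl.finger_overhang is the z of the fingertips in the tool frame, in m); z points along the fingers, x is the direction in which the jaws open and shut, and the axes are right-handed (so a half turn about z gives the same grasp; the last joint's range is limited). The gripper opens to 85 mm and grips with 20 to 120 N. Pads are 22 mm wide; open, the fingers measure 114 mm over their backs; the gripper's body (76 mm by 85 mm) begins 54 mm behind the grasp point. The pads swing forward as they close: fully open they stand 13 mm farther back than shut.
Start: joints at [-1.534, 0.104, 0.097, 1.564, 0, 1.353], TCP at [0.151, -0.581, 0.228] pointing down, gripper open.
Joint ranges: [-2.99, 2.99], [-0.84, 1.86], [-1.1, 1.16], [-1.84, 2.11], [-1.51, 1.56], [-3.14, 3.14]. Speed limits (rad/s): [2.22, 2.22, 2.57, 3.14, 3.14, 3.14].

## Interface

Orientations are given as a unit quaternion [w, x, y, z].
In Python, from cell import ctrl gives the robot as it stands.
- The arm moves only by the tool step_arm, never from a script. Its argument "steps" is a list of rows, each an object of numbers: "x", "y", "z": the shift along the tool's x, y, z in m; "ax", "ay", "az": the turn, a rotation vector about the tool's x, y, z in units of 5 degrees (1.0 is 5 degrees); "fingers": the closure, from 0 (fully open) to 1 (shut). A call has 1 to 10 rows; each row is the pose to reach, as a shift and turn from the pose measured when the call began, along the tool's axes at that moment; what a row does not reach only later rows make up. A row lasts 1/12 s, in which the tool goes at most 41.7 mm and 7.16 degrees, less where a joint would pass 70% of its speed; a pose out of reach is approached as far as the arm can. A call with a gripper value outside its range is refused whole. The fingers move at their own pace and stop on an object; the grip force is fixed at half the most. Time passes only in rows, so rows that repeat a pose let the fingers close. It gives the time, the measured TCP pose, the force and the opening at its end, in the units of the state.
- ctrl.sense(): the state, without advancing time (a new reading comes with each control period).
- ctrl.snapshot(name): name is "scene" or "side" or "wrist"; returns (picture, depth): 384x512x3 uint8, red, green, blue; 384x512 float32, m along the optical axis (not along the pixel's ray), 0 where there is no reading.
- ctrl.get_calibration(name): a dict with "intrinsics" (3x3 intrinsics, pixels), "R" (3x3) and "t" (3): a world point X has camera coordinates R X + t. Camera axes: x right, y down, z forward; pixel columns grow to the right and rows downward; lengths in m; the calibration is good to about 2 mm. A picture is of the moment at which its call begins: read the wrist's pose just before it. get_calibration takes no time and is no camera call; for the wrist camera it gives the pose at the moment of the call.
- ctrl.job_done(): hands the job in, once; it reports no verdict.
The state is a dict: "time_s": time; "joint_pos": joint angles; "qd": joint speeds; "tau": joint torques, N m; "eef_pos": TCP position; "tool_rot": TCP orientation; "wrist_force": force on the tool from outside, world axes, zero at the start; "wrist_torque": the same for the moment, N m; "grip_width": opening from 0.0 (shut) to 1.0 (fully open).
Only numpy, scipy, OpenCV 4.12 (cv2) and the standard library are available. Lean on these libraries where they do the work, as an engineer would, in place of code of your own. Each camera call takes 0.05 s, during which the arm holds its last target.

## Working session

There is one attempt and no reset: what is moved stays moved. The work goes in short steps, Python scripts to look and compute and a tool call to move; the robot and the scene stay as the last step left them, time stands still between calls to the robot, and variables do not carry over. Pictures are saved under pics/ and viewed, and the job is handed in when it is done.

Besides the shell and the picture viewer there is one more tool, called as name(argument=value, ...), one argument or row to a line, values as JSON. step_arm: Moves the arm, as the interface text tells. Its arguments: {"type":"object","properties":{"steps":{"type":"array","items":{"type":"object","properties":{"x":{"type":"number"},"y":{"type":"number"},"z":{"type":"number"},"ax":{"type":"number"},"ay":{"type":"number"},"az":{"type":"number"},"fingers":{"type":"number"}}}}},"required":["steps"]}

```bash
mkdir -p pics; ls; cat > h.py <<'E'
from cell import ctrl
import numpy as np, cv2
def snap(n,tag):
    c=ctrl.get_calibration(n); p,d=ctrl.snapshot(n)
    cv2.imwrite(f'pics/{tag}.png',p[:,:,::-1]); np.savez(f'pics/{tag}.npz',p=p,d=d,K=c['intrinsics'],R=c['R'],t=c['t'])
def cloud(tag):
    f=np.load(f'pics/{tag}.npz'); d=f['d']; v,u=np.mgrid[:d.shape[0],:d.shape[1]]
    r=np.stack([u,v,np.ones_like(u)],-1)@np.linalg.inv(f['K']).T
    X=(r*d[...,None]-f['t'])@f['R']; X[d==0]=np.nan
    return f['p'],X
E
python3 - <<'E'
from h import *
for n in ("scene","side","wrist"): snap(n,n+'0')
a=[cv2.imread(f'pics/{n}0.png') for n in ("scene","side","wrist")]
s=ctrl.sense();print({k:np.round(v,3) for k,v in s.items()})
E
```

```text
pics
{'time_s': np.float64(0.15), 'joint_pos': array([-1.534,  0.105,  0.097,  1.564, -0.   ,  1.353]), 'qd': array([-0.   , -0.001,  0.003,  0.   , -0.002,  0.   ]), 'tau': array([ 2.0000e-03, -5.5736e+01,  5.0400e+01,  1.3000e-02, -0.0000e+00,
        0.0000e+00]), 'eef_pos': array([ 0.151, -0.58 ,  0.227]), 'tool_rot': array([-0.   ,  0.791, -0.612, -0.   ]), 'wrist_force': array([-1.03 , -0.791,  0.371]), 'wrist_torque': array([ 0.026,  0.005, -0.002]), 'grip_width': np.float64(1.001)}
```

View pics/scene0.png

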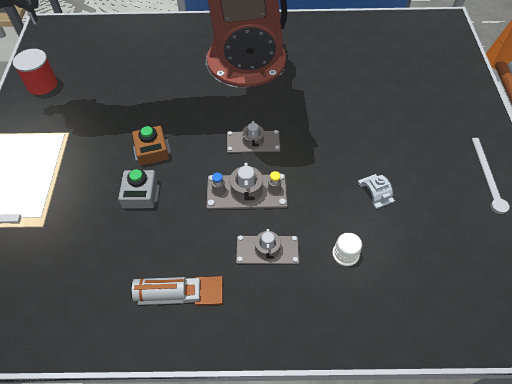

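View pics/side0.png

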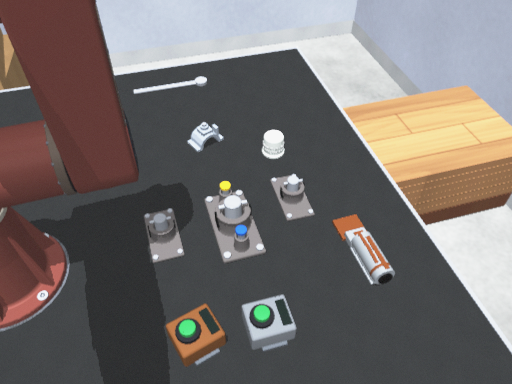

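View pics/wrist0.png

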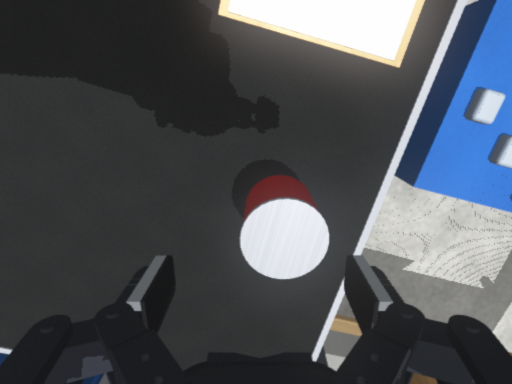

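The large socket is the middle fitting: spigot at about (246,173), yellow pin at (275,177), blue pin at (217,178). The grey tally button is at (136,177) in the scene view. Next I'll measure these points.

```bash
python3 - <<'E'
from h import *
for tag in ('scene0','side0'):
    p,X=cloud(tag); h=cv2.cvtColor(p,cv2.COLOR_RGB2HSV).astype(int)
    m={'yellow':(h[...,0]>22)&(h[...,0]<35)&(h[...,1]>180),'blue':(h[...,0]>100)&(h[...,0]<125)&(h[...,1]>180),'green':(h[...,0]>45)&(h[...,0]<75)&(h[...,1]>150)}
    for k,mm in m.items():
        n,l,st,c=cv2.connectedComponentsWithStats(mm.astype(np.uint8))
        for i in range(1,n):
            if st[i,4]<25: continue
            P=X[l==i]; P=P[~np.isnan(P[:,0])]
            if len(P)<5 or P[:,0].min()<.2 or P[:,0].max()>1: continue
            zt=np.percentile(P[:,2],90); T=P[P[:,2]>zt-.004]
            print(tag,k,st[i],c[i].round(),'mid',((T.min(0)+T.max(0))/2).round(4),'mean',T.mean(0).round(4),T.min(0).round(3),T.max(0).round(3),len(T))
    # all pts height 85-100mm
    mm=(X[...,2]>.08)&(X[...,2]<.10)&(X[...,0]>.3)&(X[...,0]<.8)&(abs(X[...,1])<.3)
    n,l,st,c=cv2.connectedComponentsWithStats(mm.astype(np.uint8))
    for i in range(1,n):
        if st[i,4]>20:
            P=X[l==i];print(tag,'high',st[i],P.mean(0).round(4),P.min(0).round(3),P.max(0).round(3), ((P.min(0)+P.max(0))/2).round(4))
E
```

```text
scene0 blue [213 173   9   9  50] [217. 176.] mid [ 0.511  -0.0702  0.0713] mean [ 0.5089 -0.0697  0.0709] [ 0.499 -0.08   0.069] [ 0.523 -0.06   0.074] 45
scene0 green [141 126  12  11  89] [146. 131.] mid [ 0.3543 -0.2601  0.0661] mean [ 0.3534 -0.2596  0.0657] [ 0.339 -0.275  0.063] [ 0.369 -0.245  0.069] 61
scene0 green [129 170  13  11  67] [136. 174.] mid [ 0.4954 -0.2712  0.0667] mean [ 0.4912 -0.2693  0.0656] [ 0.481 -0.286  0.063] [ 0.51  -0.256  0.07 ] 45
scene0 high [238 163  16  22 204] [ 0.5113 -0.0011  0.0866] [ 0.478 -0.019  0.08 ] [0.541 0.017 0.091] [ 0.5093 -0.0014  0.0857]
side0 blue [236 225  11  10  87] [241. 230.] mid [ 0.5063 -0.0733  0.072 ] mean [ 0.5065 -0.0734  0.0717] [ 0.495 -0.086  0.069] [ 0.518 -0.061  0.075] 77
side0 green [254 305  16  17 213] [261. 313.] mid [ 0.4921 -0.2726  0.0666] mean [ 0.4915 -0.2733  0.0661] [ 0.477 -0.288  0.064] [ 0.507 -0.257  0.07 ] 190
side0 green [179 320  17  17 228] [187. 328.] mid [ 0.3512 -0.2626  0.0662] mean [ 0.3512 -0.2626  0.066 ] [ 0.336 -0.278  0.063] [ 0.366 -0.248  0.069] 202
side0 high [218 196  29  15 225] [ 0.5054 -0.0052  0.0867] [ 0.474 -0.023  0.08 ] [0.539 0.017 0.092] [ 0.5063 -0.0031  0.0859]
```

step_arm(
  steps=[
    {"x":-0.47,"y":-0.49,"z":0,"az":-15.1,"fingers":1},
    {"x":-0.47,"y":-0.49,"z":0,"az":-15.1,"fingers":1},
    {"x":-0.47,"y":-0.49,"z":0,"az":-15.1,"fingers":1},
    {"x":-0.47,"y":-0.49,"z":0,"az":-15.1,"fingers":1},
    {"x":-0.47,"y":-0.49,"z":0,"az":-15.1,"fingers":1},
    {"x":-0.47,"y":-0.49,"z":0,"az":-15.1,"fingers":1},
    {"x":-0.47,"y":-0.49,"z":0,"az":-15.1,"fingers":1},
    {"x":-0.47,"y":-0.49,"z":0,"az":-15.1,"fingers":1},
    {"x":-0.47,"y":-0.49,"z":0,"az":-15.1,"fingers":1},
    {"x":-0.47,"y":-0.49,"z":0,"az":-15.1,"fingers":1},
  ],
)

```text
invalid input
```

```bash
cat >> h.py <<'E'
from scipy.spatial.transform import Rotation as Ro
def plan(target,yaw=0.):
    s=ctrl.sense(); q=s['tool_rot']; R=Ro.from_quat([q[1],q[2],q[3],q[0]])
    G=Ro.from_matrix(np.array([[np.cos(yaw),np.sin(yaw),0],[np.sin(yaw),-np.cos(yaw),0],[0,0,-1]]))
    print('t',s['time_s'],'pos',s['eef_pos'].round(4),'F',s['wrist_force'].round(2),'w',round(float(s['grip_width']),3),'oh',ctrl.finger_overhang)
    print('shift',R.inv().apply(np.array(target)-s['eef_pos']).round(4),'turn',(np.degrees((R.inv()*G).as_rotvec())/5).round(2))
E
python3 -c "
from h import *
plan([.508,-.003,.2])"
```

```text
t 0.15 pos [ 0.1512 -0.5804  0.227 ] F [-1.03 -0.79  0.37] w 1.001 oh 0.025
shift [-0.4688 -0.4908  0.0276] turn [-1.000e-02  1.000e-02 -1.508e+01]
```

step_arm(
  steps=[
    {"x":-0.025,"y":-0.026,"z":0,"ax":0,"ay":0,"az":-0.8,"fingers":1},
    {"x":-0.05,"y":-0.052,"z":0,"ax":0,"ay":0,"az":-1.6,"fingers":1},
  ],
)

```text
time_s: 0.32
eef_pos: [0.1884, -0.5184, 0.2255]
tool_rot: [-0.001, 0.832, -0.555, -0.001]
wrist_force: [0.5, 1.1, -0.0]
grip_width: 0.752
```

```bash
python3 -c "
from h import *
plan([.508,-.003,.2])"
```

```text
t 0.3167 pos [ 0.1884 -0.5184  0.2255] F [ 0.49  1.08 -0.03] w 0.752 oh 0.025
shift [-0.3526 -0.4933  0.0271] turn [ -0.03   0.03 -13.47]
```

step_arm(
  steps=[
    {"x":-0.022,"y":-0.031,"z":0,"ax":0,"ay":0,"az":-0.9,"fingers":1},
    {"x":-0.044,"y":-0.062,"z":0,"ax":0,"ay":0,"az":-1.8,"fingers":1},
    {"x":-0.066,"y":-0.093,"z":0,"ax":0,"ay":0,"az":-2.7,"fingers":1},
    {"x":-0.088,"y":-0.124,"z":0,"ax":0,"ay":0,"az":-3.6,"fingers":1},
    {"x":-0.11,"y":-0.155,"z":0,"ax":0,"ay":0,"az":-4.5,"fingers":1},
    {"x":-0.132,"y":-0.186,"z":0,"ax":0,"ay":0,"az":-5.4,"fingers":1},
    {"x":-0.154,"y":-0.217,"z":0,"ax":0,"ay":0,"az":-6.3,"fingers":1},
    {"x":-0.176,"y":-0.248,"z":0,"ax":0,"ay":0,"az":-7.2,"fingers":1},
    {"x":-0.198,"y":-0.279,"z":0,"ax":0,"ay":0,"az":-8.1,"fingers":1},
    {"x":-0.22,"y":-0.31,"z":0,"ax":0,"ay":0,"az":-9.0,"fingers":1},
  ],
)

```text
time_s: 1.15
eef_pos: [0.3904, -0.1943, 0.2265]
tool_rot: [-0.002, 0.981, -0.192, -0.0]
wrist_force: [-0.4, -0.1, 0.0]
grip_width: 0.001
```

```bash
python3 -c "
from h import *
plan([.508,-.003,.2])"
```

```text
t 1.15 pos [ 0.3904 -0.1943  0.2265] F [-0.36 -0.05  0.04] w 0.001 oh 0.025
shift [ 0.0368 -0.2214  0.0271] turn [-0.04  0.01 -4.43]
```

step_arm(
  steps=[
    {"x":0.006,"y":-0.037,"z":0,"ax":0,"ay":0,"az":-0.8,"fingers":1},
    {"x":0.012,"y":-0.074,"z":0,"ax":0,"ay":0,"az":-1.6,"fingers":1},
    {"x":0.018,"y":-0.111,"z":0,"ax":0,"ay":0,"az":-2.4,"fingers":1},
    {"x":0.024,"y":-0.148,"z":0,"ax":0,"ay":0,"az":-3.2,"fingers":1},
    {"x":0.03,"y":-0.185,"z":0,"ax":0,"ay":0,"az":-4.0,"fingers":1},
    {"x":0.037,"y":-0.221,"z":0,"ax":0,"ay":0,"az":-4.4,"fingers":1},
    {"x":0.037,"y":-0.221,"z":0,"ax":0,"ay":0,"az":-4.4,"fingers":1},
    {"x":0.037,"y":-0.221,"z":0,"ax":0,"ay":0,"az":-4.4,"fingers":1},
  ],
)

```text
time_s: 1.82
eef_pos: [0.5082, -0.0019, 0.2265]
tool_rot: [-0.002, 1.0, 0.0, -0.001]
wrist_force: [-0.0, 0.3, -0.5]
grip_width: 0.003
```

```bash
python3 -c "
from h import *
plan([.508,-.003,.2]); snap('wrist','w1')"
```

```text
t 1.8167 pos [ 0.5082 -0.0019  0.2265] F [-0.03  0.28 -0.46] w 0.003 oh 0.025
shift [-0.0002  0.0012  0.0265] turn [-0.04  0.01  0.01]
```

View pics/w1.png

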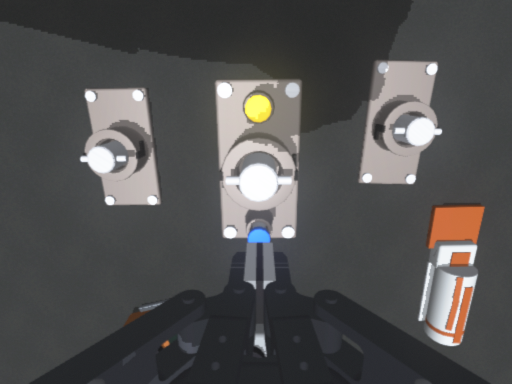

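The wrist view has the large socket in the middle with the spigot top at (259,182), yellow at (258,108), and blue half hidden by the fingers at (259,236). The smaller sockets are to either side.

```bash
python3 - <<'E'
from h import *
p,X=cloud('w1'); h=cv2.cvtColor(p,cv2.COLOR_RGB2HSV).astype(int)
def rep(k,m):
    n,l,st,c=cv2.connectedComponentsWithStats(m.astype(np.uint8))
    for i in range(1,n):
        if st[i,4]<60: continue
        P=X[l==i];P=P[~np.isnan(P[:,0])]; z=np.percentile(P[:,2],80); T=P[abs(P[:,2]-z)<.003]
        print(k,st[i],'mid',((T.min(0)+T.max(0))/2).round(4),'size',np.ptp(T,axis=0).round(3),'medz',np.median(T[:,2]).round(4))
rep('yellow',(h[...,0]>22)&(h[...,0]<35)&(h[...,1]>150))
v=np.arange(384)[:,None]
rep('spig',(X[...,2]>.084)&(X[...,2]<.096)&(abs(X[...,1])<.1)&(abs(X[...,0]-.508)<.04)&(v<225))
for tag in('scene0','side0'):
    p,X=cloud(tag); h=cv2.cvtColor(p,cv2.COLOR_RGB2HSV).astype(int)
    m=(abs(X[...,0]-.508)<.03)&(abs(X[...,1]-.067)<.03)&(X[...,2]>.067)
    P=X[m];print(tag,len(P),((P.min(0)+P.max(0))/2).round(4),np.ptp(P,axis=0).round(3),P[:,2].max(), np.median(P[:,2]))
E
```

```text
yellow [245  95  26  27 239] mid [0.5062 0.069  0.0726] size [0.023 0.024 0.004] medz 0.0729
spig [ 239  163   40   39 1210] mid [ 0.5067 -0.0013  0.0888] size [0.039 0.039 0.005] medz 0.0887
scene0 80 [0.5073 0.0691 0.0711] [0.026 0.024 0.008] 0.07509305969516167 0.07131459440828702
side0 81 [0.5063 0.0673 0.0717] [0.025 0.026 0.009] 0.07616977892910959 0.0718221184935514
```

step_arm(
  steps=[
    {"x":-0.001,"y":0,"z":0.03,"ax":0,"ay":0,"az":0,"fingers":1},
    {"x":-0.001,"y":0,"z":0.06,"ax":0,"ay":0,"az":0,"fingers":1},
    {"x":-0.001,"y":0,"z":0.085,"ax":0,"ay":0,"az":0,"fingers":1},
    {"x":-0.001,"y":0,"z":0.1,"ax":0,"ay":0,"az":0,"fingers":1},
    {"x":-0.001,"y":0,"z":0.1,"ax":0,"ay":0,"az":0,"fingers":1},
    {"x":-0.001,"y":0,"z":0.1,"ax":0,"ay":0,"az":0,"fingers":1},
  ],
)

```text
time_s: 2.37
eef_pos: [0.5059, -0.0037, 0.1265]
tool_rot: [-0.002, 1.0, -0.002, -0.001]
wrist_force: [0.5, -1.3, 0.9]
grip_width: -0.005
```

step_arm(
  steps=[
    {"x":0,"y":-0.001,"z":0.003,"ax":0,"ay":0,"az":0,"fingers":1},
    {"x":0,"y":-0.002,"z":0.006,"ax":0,"ay":0,"az":0,"fingers":1},
    {"x":0,"y":-0.002,"z":0.009,"ax":0,"ay":0,"az":0,"fingers":1},
    {"x":0,"y":-0.002,"z":0.0105,"ax":0,"ay":0,"az":0,"fingers":1},
    {"x":0,"y":-0.002,"z":0.012,"ax":0,"ay":0,"az":0,"fingers":1},
    {"x":0,"y":-0.002,"z":0.013,"ax":0,"ay":0,"az":0,"fingers":1},
    {"x":0,"y":-0.002,"z":0.014,"ax":0,"ay":0,"az":0,"fingers":1},
    {"x":0,"y":-0.002,"z":0.015,"ax":0,"ay":0,"az":0,"fingers":1},
  ],
)

```text
time_s: 3.03
eef_pos: [0.5059, -0.0017, 0.1115]
tool_rot: [-0.002, 1.0, -0.002, -0.001]
wrist_force: [0.5, 0.6, -0.8]
grip_width: -0.002
```

step_arm(
  steps=[
    {"x":0,"y":0,"z":0.001,"ax":0,"ay":0,"az":0,"fingers":1},
    {"x":0,"y":0,"z":0.002,"ax":0,"ay":0,"az":0,"fingers":1},
  ],
)

```text
time_s: 3.2
eef_pos: [0.506, -0.0016, 0.1095]
tool_rot: [-0.002, 1.0, -0.002, -0.001]
wrist_force: [-0.5, -0.7, -0.3]
grip_width: -0.005
```

```bash
python3 - <<'E'
from h import *
snap('side','s2'); snap('wrist','w2')
a=cv2.imread('pics/s2.png')[130:270,150:330]; b=cv2.imread('pics/w2.png')
cv2.imwrite('pics/c2.png',np.hstack([cv2.resize(a,(400,311)),cv2.resize(b,(400,311))]))
E
```

```text
(no output)
```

View pics/c2.png

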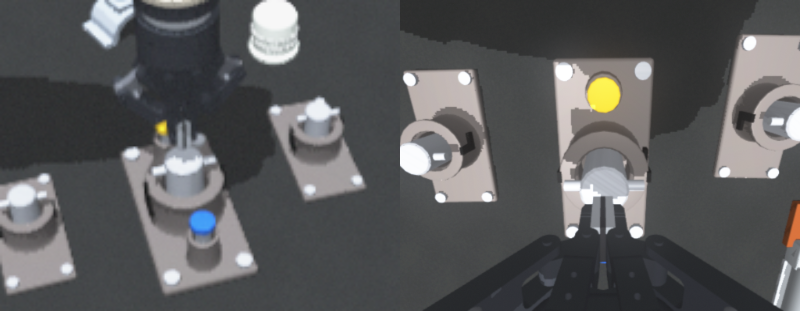

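```bash
cat >> h.py <<'E'
def tops(tag):
    p,X=cloud(tag)
    for n,y,lo in (('sp',-.002,.07),('yel',.068,.055),('blu',-.072,.055)):
        m=(np.hypot(X[...,0]-.5065,X[...,1]-y)<(.017 if n=='sp' else .011))&(X[...,2]>lo)&(X[...,2]<.1)
        z=X[m][:,2]; 
        if len(z)<8: print(tag,n,len(z)); continue
        hh,e=np.histogram(z,bins=np.arange(.05,.1,.001)); print(tag,n,len(z),'pk',e[hh.argmax()].round(4),'med',np.median(z).round(4),'p75',np.percentile(z,75).round(4))
E
python3 - <<'E'
from h import *
for t in('scene0','side0','w1','s2','w2'): tops(t)
plan([0,0,0])
E
```

```text
scene0 sp 125 pk 0.087 med 0.0875 p75 0.0884
scene0 yel 52 pk 0.071 med 0.0718 p75 0.0726
scene0 blu 50 pk 0.071 med 0.0707 p75 0.0718
side0 sp 132 pk 0.088 med 0.0881 p75 0.0889
side0 yel 52 pk 0.072 med 0.072 p75 0.0727
side0 blu 66 pk 0.072 med 0.0716 p75 0.0725
w1 sp 890 pk 0.088 med 0.0888 p75 0.0893
w1 yel 425 pk 0.073 med 0.0732 p75 0.0736
w1 blu 197 pk 0.072 med 0.0722 p75 0.0726
s2 sp 126 pk 0.087 med 0.088 p75 0.0891
s2 yel 14 pk 0.071 med 0.0711 p75 0.0721
s2 blu 66 pk 0.072 med 0.0717 p75 0.0725
w2 sp 1612 pk 0.088 med 0.0888 p75 0.0892
w2 yel 1108 pk 0.073 med 0.0731 p75 0.0735
w2 blu 1
t 3.3 pos [ 0.5058 -0.0016  0.1093] F [-0.2   0.46 -0.71] w 0.001 oh 0.025
shift [-5.055e-01  5.000e-04  1.106e-01] turn [-0.04  0.03 -0.04]
```

step_arm(
  steps=[
    {"x":0,"y":0,"z":0.001,"ax":0,"ay":0,"az":0,"fingers":1},
    {"x":0,"y":0,"z":0.002,"ax":0,"ay":0,"az":0,"fingers":1},
  ],
)

```text
time_s: 3.47
eef_pos: [0.5059, -0.0016, 0.1073]
tool_rot: [-0.002, 1.0, -0.002, -0.001]
wrist_force: [-0.2, -0.1, 0.0]
grip_width: -0.007
```

step_arm(
  steps=[
    {"x":0,"y":0,"z":0.001,"ax":0,"ay":0,"az":0,"fingers":1},
    {"x":0,"y":0,"z":0.002,"ax":0,"ay":0,"az":0,"fingers":1},
  ],
)

```text
time_s: 3.63
eef_pos: [0.5058, -0.0016, 0.1052]
tool_rot: [-0.002, 1.0, -0.002, -0.001]
wrist_force: [-0.1, -0.2, -0.2]
grip_width: -0.001
```

```bash
python3 - <<'E'
from h import *
snap('side','s3'); snap('wrist','w3')
tops('s3');tops('w3')
a=cv2.imread('pics/s3.png')[140:240,170:300]; b=cv2.imread('pics/w3.png')[150:320,160:360]
cv2.imwrite('pics/c3.png',np.hstack([cv2.resize(a,(400,340),interpolation=cv2.INTER_CUBIC),cv2.resize(b,(400,340))]))
p,X=cloud('s3')
# finger points
m=(abs(X[...,0]-.506)<.03)&(abs(X[...,1])<.04)&(X[...,2]>.075)&(X[...,2]<.14)
v,u=np.nonzero(m)
for r in range(150,215,3):
    k=v==r
    print(r,[(int(c),*X[r,c].round(3)) for c in u[k][::4]])
E
```

```text
s3 sp 117 pk 0.087 med 0.0879 p75 0.0889
s3 yel 7
s3 blu 67 pk 0.07 med 0.071 p75 0.072
w3 sp 1533 pk 0.088 med 0.0887 p75 0.0892
w3 yel 1157 pk 0.073 med 0.073 p75 0.0735
w3 blu 32 pk 0.071 med 0.0719 p75 0.0725
150 []
153 []
156 []
159 []
162 []
165 []
168 []
171 []
174 []
177 []
180 []
183 []
186 []
189 [(225, np.float64(0.492), np.float64(-0.001), np.float64(0.132)), (231, np.float64(0.502), np.float64(-0.013), np.float64(0.14)), (236, np.float64(0.514), np.float64(-0.009), np.float64(0.132))]
192 [(226, np.float64(0.492), np.float64(-0.009), np.float64(0.129)), (230, np.float64(0.5), np.float64(-0.014), np.float64(0.132)), (234, np.float64(0.509), np.float64(-0.013), np.float64(0.129)), (238, np.float64(0.519), np.float64(-0.01), np.float64(0.122))]
195 [(227, np.float64(0.494), np.float64(-0.01), np.float64(0.12)), (231, np.float64(0.501), np.float64(-0.015), np.float64(0.123)), (235, np.float64(0.51), np.float64(-0.017), np.float64(0.123))]
198 [(226, np.float64(0.495), np.float64(0.011), np.float64(0.088)), (230, np.float64(0.499), np.float64(-0.014), np.float64(0.113)), (234
[... 811 characters left out ...]
loat64(-0.014), np.float64(0.087)), (244, np.float64(0.532), np.float64(-0.007), np.float64(0.076))]
207 [(220, np.float64(0.477), np.float64(-0.004), np.float64(0.08)), (224, np.float64(0.486), np.float64(-0.006), np.float64(0.079)), (228, np.float64(0.493), np.float64(-0.014), np.float64(0.086)), (232, np.float64(0.502), np.float64(-0.018), np.float64(0.088)), (236, np.float64(0.51), np.float64(-0.021), np.float64(0.088)), (240, np.float64(0.521), np.float64(-0.016), np.float64(0.079))]
210 [(227, np.float64(0.491), np.float64(-0.015), np.float64(0.077)), (231, np.float64(0.498), np.float64(-0.022), np.float64(0.082)), (235, np.float64(0.508), np.float64(-0.021), np.float64(0.078))]
213 []
```

View pics/c3.png

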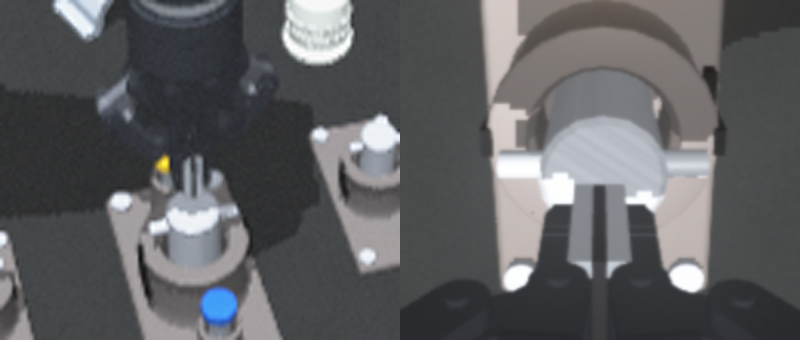

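```bash
python3 - <<'E'
from h import *
p,X=cloud('w3'); f=np.load('pics/w3.npz')
for r in range(222,290,3): print(r,[(c,*(float(q) for q in X[r,c].round(3)),float(f['d'][r,c].round(3))) for c in (250,254,260,266,270)])
f=np.load('pics/s3.npz')
for z in (.08,.09,.1,.11):
  for y in (-.0126,-.002):
    c=f['R']@np.array([.506,y,z])+f['t'];u=f['K']@c; print(z,y,(u/u[2]).round(1),c[2].round(3))
E
```

```text
222 [(250, 0.5, 0.01, 0.089, 0.17599999904632568), (254, 0.502, 0.01, 0.089, 0.17599999904632568), (260, 0.506, 0.01, 0.088, 0.17800000309944153), (266, 0.509, 0.01, 0.09, 0.17599999904632568), (270, 0.512, 0.01, 0.09, 0.17499999701976776)]
225 [(250, 0.5, 0.008, 0.089, 0.1770000010728836), (254, 0.502, 0.008, 0.089, 0.1770000010728836), (260, 0.506, 0.009, 0.09, 0.17599999904632568), (266, 0.509, 0.008, 0.089, 0.17599999904632568), (270, 0.512, 0.008, 0.089, 0.17599999904632568)]
228 [(250, 0.5, 0.006, 0.088, 0.17900000512599945), (254, 0.502, 0.006, 0.089, 0.17800000309944153), (260, 0.506, 0.006, 0.088, 0.17900000512599945), (266, 0.509, 0.006, 0.089, 0.17800000309944153), (270, 0.512, 0.006, 0.089, 0.17800000309944153)]
231 [(250, 0.5, 0.004, 0.088, 0.18000000715255737), (254, 0.502, 0.004, 0.089, 0.17800000309944153), (260, 0.506, 0.004, 0.088, 0.17900000512599945), (266, 0.509, 0.004, 0.089, 0.17800000309944153), (270, 0.512, 0.004, 0.088, 0.18000000715255737)]
234 [(250, 0.5, 0.002, 0.088, 0.18000000715255737), (254, 0.502, 0.002, 0.089, 0.17900000512599945), (260, 0.506, 0.00
[... 4172 characters left out ...]
6475), (260, 0.506, 0.007, 0.146, 0.12399999797344208), (266, 0.508, 0.006, 0.146, 0.12399999797344208), (270, 0.51, 0.01, 0.151, 0.11800000071525574)]
288 [(250, 0.502, 0.009, 0.151, 0.11800000071525574), (254, 0.503, 0.01, 0.152, 0.11699999868869781), (260, 0.506, 0.005, 0.146, 0.12399999797344208), (266, 0.508, 0.009, 0.152, 0.11699999868869781), (270, 0.51, 0.009, 0.152, 0.11699999868869781)]
0.08 -0.0126 [233.3 207.    1. ] 1.021
0.08 -0.002 [232.1 203.6   1. ] 1.028
0.09 -0.0126 [233.2 204.1   1. ] 1.014
0.09 -0.002 [232.  200.7   1. ] 1.021
0.1 -0.0126 [233.1 201.    1. ] 1.007
0.1 -0.002 [231.9 197.7   1. ] 1.014
0.11 -0.0126 [233. 198.   1.] 1.0
0.11 -0.002 [231.7 194.6   1. ] 1.006
```

Wrist and side depth both put the real fingertip edge at z≈0.111 with the TCP reading 0.105. So the tips are about 6 mm above the TCP, not 25 mm below it, and there is still a gap of about 22 mm. I'll go by the camera and approach by force.

step_arm(
  steps=[
    {"x":0,"y":0,"z":0.003,"ax":0,"ay":0,"az":0,"fingers":1},
    {"x":0,"y":0,"z":0.006,"ax":0,"ay":0,"az":0,"fingers":1},
    {"x":0,"y":0,"z":0.009,"ax":0,"ay":0,"az":0,"fingers":1},
    {"x":0,"y":0,"z":0.012,"ax":0,"ay":0,"az":0,"fingers":1},
    {"x":0,"y":0,"z":0.014,"ax":0,"ay":0,"az":0,"fingers":1},
    {"x":0,"y":0,"z":0.016,"ax":0,"ay":0,"az":0,"fingers":1},
    {"x":0,"y":0,"z":0.017,"ax":0,"ay":0,"az":0,"fingers":1},
    {"x":0,"y":0,"z":0.018,"ax":0,"ay":0,"az":0,"fingers":1},
  ],
)

```text
time_s: 4.4
eef_pos: [0.5057, -0.0015, 0.087]
tool_rot: [-0.002, 1.0, -0.002, -0.001]
wrist_force: [-0.9, -0.4, 0.5]
grip_width: -0.005
```

```bash
python3 - <<'E'
from h import *
plan([.507,-.002,.08]); snap('wrist','w4'); tops('w4')
p,X=cloud('w4'); m=(abs(X[...,0]-.506)<.004)&(X[...,1]>.005)&(X[...,1]<.012)&(X[...,2]>.095); print('tipz',X[m][:,2].min())
E
```

```text
t 4.4 pos [ 0.5057 -0.0015  0.087 ] F [-0.93 -0.37  0.48] w -0.005 oh 0.025
shift [0.0013 0.0005 0.007 ] turn [-0.04  0.03 -0.04]
w4 sp 1209 pk 0.088 med 0.0889 p75 0.0895
w4 yel 1427 pk 0.073 med 0.073 p75 0.0735
w4 blu 225 pk 0.072 med 0.0721 p75 0.0725
tipz 0.09506282748675278
```

step_arm(
  steps=[
    {"x":0.001,"y":0,"z":0.001,"ax":0,"ay":0,"az":0,"fingers":1},
    {"x":0.001,"y":0,"z":0.002,"ax":0,"ay":0,"az":0,"fingers":1},
    {"x":0.001,"y":0,"z":0.003,"ax":0,"ay":0,"az":0,"fingers":1},
    {"x":0.001,"y":0,"z":0.004,"ax":0,"ay":0,"az":0,"fingers":1},
  ],
)

```text
time_s: 4.78
eef_pos: [0.507, -0.0015, 0.0833]
tool_rot: [-0.002, 1.0, -0.002, -0.001]
wrist_force: [-0.9, -0.4, 5.4]
grip_width: 0.003
```

step_arm(
  steps=[
    {"x":0,"y":0,"z":0.001,"ax":0,"ay":0,"az":0,"fingers":1},
    {"x":0,"y":0,"z":0.002,"ax":0,"ay":0,"az":0,"fingers":1},
  ],
)

```text
time_s: 4.95
eef_pos: [0.507, -0.0015, 0.0815]
tool_rot: [-0.002, 1.0, -0.002, -0.001]
wrist_force: [-2.3, 0.2, 4.7]
grip_width: 0.002
```

step_arm(
  steps=[
    {"x":0,"y":0,"z":0.001,"ax":0,"ay":0,"az":0,"fingers":1},
    {"x":0,"y":0,"z":0.002,"ax":0,"ay":0,"az":0,"fingers":1},
  ],
)

```text
time_s: 5.12
eef_pos: [0.507, -0.0015, 0.0794]
tool_rot: [-0.002, 1.0, -0.002, -0.001]
wrist_force: [-1.8, 0.5, 5.0]
grip_width: 0.001
```

Contact was somewhere around TCP 0.084, and the spigot is sliding at 5 N. Measuring how far it has sunk.

```bash
python3 - <<'E'
from h import *
snap('wrist','w5'); tops('w5'); plan([.507,-.002,.08])
E
```

```text
w5 sp 1594 pk 0.082 med 0.0833 p75 0.0933
w5 yel 1561 pk 0.073 med 0.073 p75 0.0735
w5 blu 287 pk 0.072 med 0.0721 p75 0.0725
t 5.1667 pos [ 0.5069 -0.0015  0.0792] F [ 0.27 -0.65  3.91] w -0.002 oh 0.025
shift [ 0.0001  0.0005 -0.0008] turn [-0.04  0.02 -0.04]
```

step_arm(
  steps=[
    {"x":0,"y":0,"z":0.001,"ax":0,"ay":0,"az":0,"fingers":1},
    {"x":0,"y":0,"z":0.002,"ax":0,"ay":0,"az":0,"fingers":1},
    {"x":0,"y":0,"z":0.002,"ax":0,"ay":0,"az":0,"fingers":1},
  ],
)

```text
time_s: 5.42
eef_pos: [0.5069, -0.0015, 0.077]
tool_rot: [-0.002, 1.0, -0.002, -0.001]
wrist_force: [-0.7, 0.9, 2.3]
grip_width: -0.0
```

step_arm(
  steps=[
    {"x":0,"y":0,"z":-0.01,"ax":0,"ay":0,"az":0,"fingers":1},
    {"x":0,"y":0,"z":-0.03,"ax":0,"ay":0,"az":0,"fingers":1},
    {"x":0,"y":-0.02,"z":-0.04,"ax":0,"ay":0,"az":0,"fingers":1},
    {"x":0,"y":-0.05,"z":-0.04,"ax":0,"ay":0,"az":0,"fingers":1},
    {"x":0,"y":-0.07,"z":-0.04,"ax":0,"ay":0,"az":0,"fingers":1},
    {"x":0,"y":-0.07,"z":-0.04,"ax":0,"ay":0,"az":0,"fingers":1},
    {"x":0,"y":-0.07,"z":-0.04,"ax":0,"ay":0,"az":0,"fingers":1},
  ],
)

```text
time_s: 6.0
eef_pos: [0.5072, 0.0691, 0.1175]
tool_rot: [-0.002, 1.0, -0.001, -0.001]
wrist_force: [0.0, 0.3, -0.4]
grip_width: 0.0
```

```bash
python3 - <<'E'
from h import *
snap('side','s6'); tops('s6');snap('scene','a6'); tops('a6');snap('wrist','w6'); tops('w6'); plan([.507,.068,.075])
E
```

```text
s6 sp 138 pk 0.079 med 0.0792 p75 0.0801
s6 yel 59 pk 0.072 med 0.0722 p75 0.0731
s6 blu 67 pk 0.071 med 0.0711 p75 0.072
a6 sp 123 pk 0.079 med 0.0788 p75 0.0797
a6 yel 51 pk 0.071 med 0.0711 p75 0.0719
a6 blu 50 pk 0.069 med 0.0709 p75 0.0722
w6 sp 48 pk 0.08 med 0.0802 p75 0.0806
w6 yel 723 pk 0.072 med 0.073 p75 0.0734
w6 blu 58 pk 0.056 med 0.0568 p75 0.0582
t 6.15 pos [0.5073 0.0677 0.1172] F [ 0.61 -0.81 -0.29] w 0.001 oh 0.025
shift [-0.0002 -0.0002  0.0422] turn [-0.03  0.02 -0.04]
```

The spigot sank about 8.7 mm (three cameras: 0.0885 to about 0.0797). On to the yellow pin.

step_arm(
  steps=[
    {"x":0,"y":0,"z":0.02,"ax":0,"ay":0,"az":0,"fingers":1},
    {"x":0,"y":0,"z":0.032,"ax":0,"ay":0,"az":0,"fingers":1},
    {"x":0,"y":0,"z":0.04,"ax":0,"ay":0,"az":0,"fingers":1},
    {"x":0,"y":0,"z":0.043,"ax":0,"ay":0,"az":0,"fingers":1},
    {"x":0,"y":0,"z":0.044,"ax":0,"ay":0,"az":0,"fingers":1},
    {"x":0,"y":0,"z":0.045,"ax":0,"ay":0,"az":0,"fingers":1},
  ],
)

```text
time_s: 6.65
eef_pos: [0.5073, 0.0677, 0.0724]
tool_rot: [-0.001, 1.0, -0.002, -0.001]
wrist_force: [0.1, -1.5, -0.5]
grip_width: 0.0
```

step_arm(
  steps=[
    {"x":0,"y":0,"z":0.001,"ax":0,"ay":0,"az":0,"fingers":1},
    {"x":0,"y":0,"z":0.002,"ax":0,"ay":0,"az":0,"fingers":1},
    {"x":0,"y":0,"z":0.003,"ax":0,"ay":0,"az":0,"fingers":1},
    {"x":0,"y":0,"z":0.004,"ax":0,"ay":0,"az":0,"fingers":1},
  ],
)

```text
time_s: 6.98
eef_pos: [0.5077, 0.0677, 0.069]
tool_rot: [-0.001, 1.0, -0.002, -0.001]
wrist_force: [-0.3, -0.5, 4.5]
grip_width: -0.002
```

Contact at about 0.0695. Seven to eight millimetres more.

step_arm(
  steps=[
    {"x":0,"y":0,"z":0.001,"ax":0,"ay":0,"az":0,"fingers":1},
    {"x":0,"y":0,"z":0.002,"ax":0,"ay":0,"az":0,"fingers":1},
    {"x":0,"y":0,"z":0.003,"ax":0,"ay":0,"az":0,"fingers":1},
    {"x":0,"y":0,"z":0.004,"ax":0,"ay":0,"az":0,"fingers":1},
    {"x":0,"y":0,"z":0.005,"ax":0,"ay":0,"az":0,"fingers":1},
  ],
)

```text
time_s: 7.4
eef_pos: [0.5077, 0.0677, 0.0639]
tool_rot: [-0.001, 1.0, -0.002, -0.001]
wrist_force: [-1.2, 0.5, 3.8]
grip_width: -0.001
```

step_arm(
  steps=[
    {"x":0,"y":0,"z":0.001,"ax":0,"ay":0,"az":0,"fingers":1},
    {"x":0,"y":0,"z":0.002,"ax":0,"ay":0,"az":0,"fingers":1},
    {"x":0,"y":0,"z":0.003,"ax":0,"ay":0,"az":0,"fingers":1},
    {"x":0,"y":0,"z":0.003,"ax":0,"ay":0,"az":0,"fingers":1},
  ],
)

```text
time_s: 7.73
eef_pos: [0.5077, 0.0677, 0.0607]
tool_rot: [-0.001, 1.0, -0.002, -0.001]
wrist_force: [-0.2, 0.8, 1.6]
grip_width: 0.002
```

step_arm(
  steps=[
    {"x":0,"y":0,"z":-0.01,"ax":0,"ay":0,"az":0,"fingers":1},
    {"x":0,"y":0,"z":-0.03,"ax":0,"ay":0,"az":0,"fingers":1},
    {"x":0,"y":0.01,"z":-0.055,"ax":0,"ay":0,"az":0,"fingers":1},
    {"x":0,"y":0.045,"z":-0.055,"ax":0,"ay":0,"az":0,"fingers":1},
    {"x":0,"y":0.08,"z":-0.055,"ax":0,"ay":0,"az":0,"fingers":1},
    {"x":0,"y":0.115,"z":-0.055,"ax":0,"ay":0,"az":0,"fingers":1},
    {"x":0,"y":0.14,"z":-0.055,"ax":0,"ay":0,"az":0,"fingers":1},
    {"x":0,"y":0.14,"z":-0.055,"ax":0,"ay":0,"az":0,"fingers":1},
    {"x":0,"y":0.14,"z":-0.055,"ax":0,"ay":0,"az":0,"fingers":1},
  ],
)

```text
time_s: 8.48
eef_pos: [0.5072, -0.0736, 0.1157]
tool_rot: [-0.001, 1.0, -0.003, -0.0]
wrist_force: [0.5, -0.0, 0.8]
grip_width: 0.004
```

```bash
python3 - <<'E'
from h import *
snap('side','s7'); tops('s7');snap('scene','a7'); tops('a7');snap('wrist','w7'); tops('w7'); plan([.507,-.072,.075])
E
```

```text
s7 sp 6
s7 yel 1
s7 blu 70 pk 0.071 med 0.0717 p75 0.0727
a7 sp 128 pk 0.078 med 0.0787 p75 0.0796
a7 yel 51 pk 0.062 med 0.0622 p75 0.0631
a7 blu 52 pk 0.07 med 0.0706 p75 0.0718
w7 sp 2693 pk 0.08 med 0.0804 p75 0.0808
w7 yel 252 pk 0.064 med 0.0641 p75 0.0645
w7 blu 728 pk 0.072 med 0.0723 p75 0.0727
t 8.6333 pos [ 0.5072 -0.0717  0.1155] F [ 0.03 -0.24  0.07] w 0.003 oh 0.025
shift [-0.0001  0.0005  0.0405] turn [-0.03  0.01 -0.04]
```

Yellow sank about 9 mm. The blue pin is next, with contact expected at about TCP 0.069.

step_arm(
  steps=[
    {"x":0,"y":0,"z":0.02,"ax":0,"ay":0,"az":0,"fingers":1},
    {"x":0,"y":0,"z":0.032,"ax":0,"ay":0,"az":0,"fingers":1},
    {"x":0,"y":0,"z":0.04,"ax":0,"ay":0,"az":0,"fingers":1},
    {"x":0,"y":0,"z":0.043,"ax":0,"ay":0,"az":0,"fingers":1},
    {"x":0,"y":0,"z":0.044,"ax":0,"ay":0,"az":0,"fingers":1},
    {"x":0,"y":0,"z":0.045,"ax":0,"ay":0,"az":0,"fingers":1},
    {"x":0,"y":0,"z":0.046,"ax":0,"ay":0,"az":0,"fingers":1},
    {"x":0,"y":0,"z":0.047,"ax":0,"ay":0,"az":0,"fingers":1},
    {"x":0,"y":0,"z":0.048,"ax":0,"ay":0,"az":0,"fingers":1},
  ],
)

```text
time_s: 9.38
eef_pos: [0.5076, -0.0717, 0.0681]
tool_rot: [-0.001, 1.0, -0.002, -0.0]
wrist_force: [-1.2, 0.3, 3.5]
grip_width: 0.001
```

step_arm(
  steps=[
    {"x":0,"y":0,"z":0.001,"ax":0,"ay":0,"az":0,"fingers":1},
    {"x":0,"y":0,"z":0.002,"ax":0,"ay":0,"az":0,"fingers":1},
    {"x":0,"y":0,"z":0.003,"ax":0,"ay":0,"az":0,"fingers":1},
  ],
)

```text
time_s: 9.63
eef_pos: [0.5077, -0.0718, 0.0654]
tool_rot: [-0.001, 1.0, -0.002, 0.0]
wrist_force: [-2.1, 0.5, 4.0]
grip_width: 0.002
```

step_arm(
  steps=[
    {"x":0,"y":0,"z":0.001,"ax":0,"ay":0,"az":0,"fingers":1},
    {"x":0,"y":0,"z":0.002,"ax":0,"ay":0,"az":0,"fingers":1},
    {"x":0,"y":0,"z":0.003,"ax":0,"ay":0,"az":0,"fingers":1},
    {"x":0,"y":0,"z":0.004,"ax":0,"ay":0,"az":0,"fingers":1},
    {"x":0,"y":0,"z":0.005,"ax":0,"ay":0,"az":0,"fingers":1},
    {"x":0,"y":0,"z":0.0055,"ax":0,"ay":0,"az":0,"fingers":1},
    {"x":0,"y":0,"z":0.0055,"ax":0,"ay":0,"az":0,"fingers":1},
  ],
)

```text
time_s: 10.22
eef_pos: [0.5076, -0.0717, 0.0597]
tool_rot: [-0.001, 1.0, -0.002, 0.0]
wrist_force: [-0.7, 1.1, 1.5]
grip_width: 0.002
```

step_arm(
  steps=[
    {"x":0,"y":0,"z":-0.01,"ax":0,"ay":0,"az":0,"fingers":1},
    {"x":0,"y":0,"z":-0.03,"ax":0,"ay":0,"az":0,"fingers":1},
    {"x":0,"y":0.01,"z":-0.065,"ax":0,"ay":0,"az":0,"fingers":1},
    {"x":-0.003,"y":0.045,"z":-0.065,"ax":0,"ay":0,"az":0,"fingers":1},
    {"x":-0.006,"y":0.08,"z":-0.065,"ax":0,"ay":0,"az":0,"fingers":1},
    {"x":-0.01,"y":0.115,"z":-0.065,"ax":0,"ay":0,"az":0,"fingers":1},
    {"x":-0.013,"y":0.15,"z":-0.065,"ax":0,"ay":0,"az":0,"fingers":1},
    {"x":-0.015,"y":0.18,"z":-0.065,"ax":0,"ay":0,"az":0,"fingers":1},
    {"x":-0.015,"y":0.2,"z":-0.065,"ax":0,"ay":0,"az":0,"fingers":1},
    {"x":-0.015,"y":0.2,"z":-0.065,"ax":0,"ay":0,"az":0,"fingers":1},
  ],
)

```text
time_s: 11.05
eef_pos: [0.4916, -0.2758, 0.1245]
tool_rot: [-0.001, 1.0, -0.003, 0.0]
wrist_force: [0.1, 0.3, 0.5]
grip_width: 0.003
```

```bash
python3 - <<'E'
from h import *
snap('side','s8'); tops('s8');snap('scene','a8'); tops('a8');snap('wrist','w8'); tops('w8'); plan([.4925,-.2715,.075])
for t in('w8','s8'):
    p,X=cloud(t); h=cv2.cvtColor(p,cv2.COLOR_RGB2HSV).astype(int)
    m=(h[...,0]>45)&(h[...,0]<75)&(h[...,1]>150)&(abs(X[...,0]-.49)<.04)&(abs(X[...,1]+.27)<.04)&(X[...,2]>.055)
    P=X[m]; print(t,len(P), len(P) and (((P.min(0)+P.max(0))/2).round(4),np.ptp(P,axis=0).round(3),np.median(P[:,2])))
E
```

```text
s8 sp 67 pk 0.079 med 0.0796 p75 0.0805
s8 yel 0
s8 blu 13 pk 0.061 med 0.0623 p75 0.0631
a8 sp 126 pk 0.078 med 0.0789 p75 0.0799
a8 yel 50 pk 0.063 med 0.063 p75 0.0639
a8 blu 50 pk 0.06 med 0.061 p75 0.0622
w8 sp 0
w8 yel 0
w8 blu 0
t 11.2 pos [ 0.4919 -0.2715  0.1243] F [0.49 0.23 0.02] w -0.001 oh 0.025
shift [0.0006 0.0001 0.0493] turn [-0.03  0.   -0.04]
w8 408 (array([ 0.4922, -0.2707,  0.0653]), array([0.03 , 0.029, 0.006]), np.float64(0.06642724100714313))
s8 205 (array([ 0.492 , -0.2703,  0.0628]), array([0.031, 0.036, 0.014]), np.float64(0.06566502356716293))
```

View pics/w8.png

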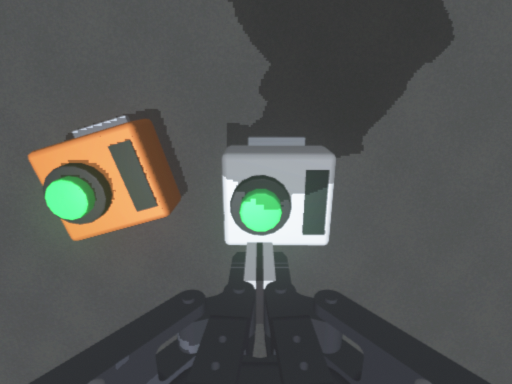

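The wrist view shows the grey box with its green button at (261,210), under the tool; the brown look-alike is to the left. Blue sank 9–10 mm. Now the button: contact should be near TCP 0.063, and I'll press about 4.5 mm.

step_arm(
  steps=[
    {"x":0,"y":0,"z":0.02,"ax":0,"ay":0,"az":0,"fingers":1},
    {"x":0,"y":0,"z":0.04,"ax":0,"ay":0,"az":0,"fingers":1},
    {"x":0,"y":0,"z":0.052,"ax":0,"ay":0,"az":0,"fingers":1},
    {"x":0,"y":0,"z":0.056,"ax":0,"ay":0,"az":0,"fingers":1},
    {"x":0,"y":0,"z":0.058,"ax":0,"ay":0,"az":0,"fingers":1},
    {"x":0,"y":0,"z":0.06,"ax":0,"ay":0,"az":0,"fingers":1},
    {"x":0,"y":0,"z":0.061,"ax":0,"ay":0,"az":0,"fingers":1},
    {"x":0,"y":0,"z":0.062,"ax":0,"ay":0,"az":0,"fingers":1},
  ],
)

```text
time_s: 11.87
eef_pos: [0.4924, -0.2717, 0.0632]
tool_rot: [-0.001, 1.0, -0.002, 0.001]
wrist_force: [0.4, 1.0, 1.3]
grip_width: 0.0
```

step_arm(
  steps=[
    {"x":0,"y":0,"z":0.001,"ax":0,"ay":0,"az":0,"fingers":1},
    {"x":0,"y":0,"z":0.002,"ax":0,"ay":0,"az":0,"fingers":1},
    {"x":0,"y":0,"z":0.003,"ax":0,"ay":0,"az":0,"fingers":1},
  ],
)

```text
time_s: 12.12
eef_pos: [0.4927, -0.2719, 0.0608]
tool_rot: [-0.001, 1.0, -0.002, 0.001]
wrist_force: [-0.3, 0.2, 4.0]
grip_width: 0.002
```

step_arm(
  steps=[
    {"x":0,"y":0,"z":0.001,"ax":0,"ay":0,"az":0,"fingers":1},
    {"x":0,"y":0,"z":0.002,"ax":0,"ay":0,"az":0,"fingers":1},
    {"x":0,"y":0,"z":0.002,"ax":0,"ay":0,"az":0,"fingers":1},
  ],
)

```text
time_s: 12.37
eef_pos: [0.4928, -0.272, 0.0588]
tool_rot: [-0.001, 1.0, -0.002, 0.001]
wrist_force: [-1.5, 1.4, 4.5]
grip_width: 0.001
```

```bash
cat >> h.py <<'E'
def btn(t):
    p,X=cloud(t); h=cv2.cvtColor(p,cv2.COLOR_RGB2HSV).astype(int)
    m=(h[...,0]>45)&(h[...,0]<75)&(h[...,1]>150)&(np.hypot(X[...,0]-.4922,X[...,1]+.271)<.014)&(X[...,2]>.05)&(X[...,2]<.08)
    print(t,'btn',m.sum(),np.median(X[m][:,2]).round(4))
E
python3 - <<'E'
from h import *
snap('wrist','w9'); btn('w8'); btn('w9'); plan([.4925,-.2715,.15])
E
```

```text
w8 btn 289 0.0666
w9 btn 532 0.062
t 12.4167 pos [ 0.4928 -0.272   0.0589] F [-0.68  0.86  3.51] w -0.002 oh 0.025
shift [-0.0001 -0.0006 -0.0911] turn [-0.02 -0.02 -0.04]
```

step_arm(
  steps=[
    {"x":0,"y":0,"z":0.0005,"ax":0,"ay":0,"az":0,"fingers":1},
    {"x":0,"y":0,"z":0.0005,"ax":0,"ay":0,"az":0,"fingers":1},
    {"x":0,"y":0,"z":-0.01,"ax":0,"ay":0,"az":0,"fingers":1},
    {"x":0,"y":0,"z":-0.04,"ax":0,"ay":0,"az":0,"fingers":1},
    {"x":0,"y":0,"z":-0.08,"ax":0,"ay":0,"az":0,"fingers":1},
    {"x":0,"y":0,"z":-0.1,"ax":0,"ay":0,"az":0,"fingers":1},
    {"x":0,"y":0,"z":-0.1,"ax":0,"ay":0,"az":0,"fingers":1},
    {"x":0,"y":0,"z":-0.1,"ax":0,"ay":0,"az":0,"fingers":1},
  ],
)

```text
time_s: 13.08
eef_pos: [0.4934, -0.2729, 0.1609]
tool_rot: [0.0, 1.0, -0.002, 0.002]
wrist_force: [0.2, 0.7, -0.5]
grip_width: -0.0
```

```bash
python3 - <<'E'
from h import *
snap('wrist','w10'); btn('w10'); snap('scene','a10'); tops('a10'); btn('a10'); btn('scene0'); snap('side','s10'); tops('s10'); plan([.4925,-.2715,.15])
for t in ('scene','side'):
    a=cv2.imread(f'pics/{t}0.png');b=cv2.imread(f'pics/{t[0] if t=="side" else "a"}10.png')
    if t=='scene': cv2.imwrite('pics/cmp.png',np.vstack([a[140:310,100:420],b[140:310,100:420]]))
E
```

```text
w10 btn 7 0.0663
a10 sp 129 pk 0.078 med 0.0787 p75 0.0796
a10 yel 50 pk 0.061 med 0.0622 p75 0.0638
a10 blu 51 pk 0.06 med 0.0613 p75 0.0625
a10 btn 40 0.066
scene0 btn 39 0.0653
s10 sp 112 pk 0.079 med 0.0794 p75 0.0803
s10 yel 49 pk 0.062 med 0.0631 p75 0.0643
s10 blu 21 pk 0.062 med 0.0629 p75 0.0637
t 13.2333 pos [ 0.4921 -0.2717  0.1576] F [-0.06 -0.48 -0.66] w 0.001 oh 0.025
shift [ 0.0004 -0.0001  0.0076] turn [-0.03 -0.01 -0.04]
```

View pics/cmp.png

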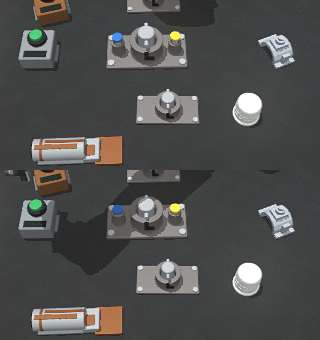

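The before/after view shows the coupler (275,220), putlog end (75,320) and protector (247,280) unmoved. The pins are down and the button is out. Handing in.

```bash
python3 -c "
from cell import ctrl; print(ctrl.job_done())"
```

```text
the job is handed in; nothing more can be done
None
```

I tapped the spigot, then the yellow pin, then the blue pin, pressed the green button on the grey box and let it go. I handed the job in at about 13 s, with no verdict reported.

| Spot | Movement (from camera depth) |
|---|---|
| Spigot | sank about 8.7 mm |
| Yellow pin | sank about 9 mm |
| Blue pin | sank about 9–10 mm |
| Green button | pressed about 4.6 mm, then about 0.5 mm more before release |

- **Forces:** the wrist force read about 5 N at most at the end of each move.
- **Last checks:** all three tops stayed down and the button was back at its starting height. The coupler, putlog end and tube protector look unmoved in the before and after scene pictures. The arm is clear of everything.
- **Disagreement:** the fingertips did not stand 25 mm ahead of the reported TCP. Contact put the shut tips about 3 mm behind it, so I worked from camera depth and felt contact instead.
- **Joint values:** they can't be read directly. The spigot top ended near 80 mm against 92 mm as built, which suggests its joint may be nearer 12 mm than 9 mm, still short of the 14 mm stop.

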